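Turn the row of sample tins round on the display rack

ROBOT

A 7-joint arm with a two-finger parallel gripper is mounted at the origin on the work surface. World frame = base frame: x ahead of the robot, y to its left, z up, the work surface at z = 0. Lengths are in m, angles in rad, forces in N, time in s.
With the tool pointing down it reaches from about 0.35 to 0.9 m from the base axis. Payload 8.1 kg.
Tool frame: the origin (TCP) lies where the fingers leave the gripper's body, on its centre line; the fingertips stand 66 mm ahead of it and the grasp point (between the pads) lies 47 mm ahead of it; z points along the fingers, y is the line along which they close (so a half turn about z gives the same grasp; the last joint's range is limited). The gripper opens to 92 mm and grips with 3 to 60 N. Pads are 19 mm wide; open, the fingers measure 130 mm over their backs; the gripper's body (75 mm by 190 mm) begins 47 mm behind the grasp point.
Start: joints at [1.162, 0.434, 0.025, 1.573, -0.012, 1.134, -0.075], TCP at [0.188, -0.596, 0.292] pointing down, gripper open.
Joint ranges: [-2.62, 2.62], [-0.44, 2.09], [-1.27, 1.32], [0.08, 2.57], [-1.32, 4.46], [0.12, 2], [-2.74, 2.74]. Speed limits (rad/s): [2.22, 2.22, 3.01, 3.01, 3.14, 3.14, 3.14].

INTERFACE

Orientations are given as a rotation vector (axis times angle).
In Python, from cell import arm gives the robot as it stands.
- The arm moves only by the tool send_rows, never from a script. Its argument "motion" is text: rows parted by semicolons, each of 7 numbers parted by spaces: the closure, from 0 (fully open) to 1 (shut), then the shift along the world's x, y, z in m, then the turn, a rotation vector about the world's x, y, z in degrees. A call has 1 to 5 rows; each row shifts and turns the commanded pose from where the row before left it; what a row does not reach is not made up. A row lasts 1/8 s, in which the tool goes at most 62.5 mm and 10.7 degrees, less where a joint would pass 70% of its speed; a pose out of reach is approached as far as the arm can. A call is refused whole if a number of a shift passes 0.0625 or a number of a turn 10.7, either way. A call with a gripper value outside its range is refused whole. The fingers move at their own pace and stop on an object; "force" is the grip in N (left out, the last holds). Time passes only in rows, so rows that do not move let the fingers close. It gives the time, the measured TCP pose, the force, the opening and the grip force at its end, in the units of the state.
- arm.observe(): the state, without advancing time (a new reading comes with each control period).
- arm.get_image(name): name is "side" or "top"; returns (picture, depth): 420x560x3 uint8, blue, green, red; 420x560 float32, m along the optical axis (not along the pixel's ray), 0 where there is no reading.
- arm.camera_model(name): a dict with "fx", "fy", "cx", "cy" (pixels), "D" ([k1, k2, p1, p2, k3] as OpenCV has them; the pictures are not rectified), "view" (4x4, takes a point from world to camera coordinates). Camera axes: x right, y down, z forward; pixel columns grow to the right and rows downward; lengths in m; the calibration is good to about 2 mm. A picture is of the moment at which its call begins. camera_model takes no time and is no camera call.
- arm.sign_off(): hands the job in; it is judged then, once.
The state is a dict: "clock": time; "joints": joint angles; "dq": joint speeds; "joint_efforts": joint torques, N m; "position": TCP position; "ee_rot": TCP orientation; "force": force on the tool from outside, world axes, zero at the start; "ft_torque": the same for the moment, N m; "width": opening from 0.0 (shut) to 1.0 (fully open); "gripper_force": force on a finger pad.
Only numpy, scipy, OpenCV 4.12 (cv2) and the standard library are available. Lean on these libraries where they do the work, as an engineer would, in place of code of your own. Each camera call takes 0.05 s, during which the arm holds its last target. There are 200 camera calls.

TASK

Customers will look at the sample tins from the other side of the counter, so move all four tins from their coloured trays into the wooden display rack in the reverse order: the tin that stands at the left end of the row goes into the well at the right end of the rack, its neighbour into the next well, and so on to the tin at the right end, which goes into the leftmost well. Keep the tins upright and leave each standing flat on the floor of its own well, let go.

Things in the scene. Friction and masses are not known exactly. Their poses are not given: they have to be found in the camera images.
- tin_blue: Small closed round sample tin, blue side and lid with thin brass rings and white diamonds round the side: 56 mm diameter, 50 mm high, rigid, 0.11 to 0.23 kg, loose. Origin at the centre of its underside, z up; its yaw means nothing. At the start it stands upright in the tray of its own colour.
- tin_red: Small closed round sample tin, red side and lid with thin brass rings and white diamonds round the side: 56 mm diameter, 50 mm high, rigid, 0.11 to 0.23 kg, loose. Origin at the centre of its underside, z up; its yaw means nothing. At the start it stands upright in the tray of its own colour.
- tin_green: Small closed round sample tin, green side and lid with thin brass rings and white diamonds round the side: 56 mm diameter, 50 mm high, rigid, 0.11 to 0.23 kg, loose. Origin at the centre of its underside, z up; its yaw means nothing. At the start it stands upright in the tray of its own colour.
- tin_yellow: Small closed round sample tin, yellow side and lid with thin brass rings and white diamonds round the side: 56 mm diameter, 50 mm high, rigid, 0.11 to 0.23 kg, loose. Origin at the centre of its underside, z up; its yaw means nothing. At the start it stands upright in the tray of its own colour.
- tray_blue: Fixed square blue tray, 84 mm, one of four in a straight row (88 mm apart, any colour order) nearer the robot; the blue tin starts in it. Origin: centre of its underside, 8 mm above the table; inner floor 5 mm, rim 12 mm above the origin. y runs along the row, + to the robot's left (within 0.1 rad of world y). Biscuits under 30 mm high stand 80 mm or more in front of the row and past its end.
- tray_red: Fixed square red tray, 84 mm, one of four in a straight row (88 mm apart, any colour order) nearer the robot; the red tin starts in it. Origin: centre of its underside, 8 mm above the table; inner floor 5 mm, rim 12 mm above the origin. y runs along the row, + to the robot's left (within 0.1 rad of world y). Biscuits under 30 mm high stand 80 mm or more in front of the row and past its end.
- tray_green: Fixed square green tray, 84 mm, one of four in a straight row (88 mm apart, any colour order) nearer the robot; the green tin starts in it. Origin: centre of its underside, 8 mm above the table; inner floor 5 mm, rim 12 mm above the origin. y runs along the row, + to the robot's left (within 0.1 rad of world y). Biscuits under 30 mm high stand 80 mm or more in front of the row and past its end.
- tray_yellow: Fixed square yellow tray, 84 mm, one of four in a straight row (88 mm apart, any colour order) nearer the robot; the yellow tin starts in it. Origin: centre of its underside, 8 mm above the table; inner floor 5 mm, rim 12 mm above the origin. y runs along the row, + to the robot's left (within 0.1 rad of world y). Biscuits under 30 mm high stand 80 mm or more in front of the row and past its end.
- base_board: Fixed pale plywood board, 108 mm (x) by 380 mm (y), 8 mm thick, under the row of coloured trays. Origin: centre of its underside, on the table; y along the row, + to the robot's left (within 0.1 rad of world y). The trays are centred at x 0, y +132, +44, -44, -132 mm, in any colour order.
- rack: Fixed dark-wood rack, 96 mm (x) by 360 mm (y), beyond the trays, with four square wells in a row. Origin: centre of its underside, on the table; y along the row, + to the robot's left (within 0.1 rad of world y). Well centres at x 0, y +132, +44, -44, -132 mm; 80 mm square inside, floor 8 mm and wall tops 16 mm above the origin. A low ribbon spool stands past its left end.
There are look-alikes about, which are no part of the job. Several things have the shape of the tin_yellow; the one meant has the colours described above.

How it is judged:
By the outcome, as a careful person would: the job done as asked, in the order asked, and still so for the second after the job is handed in, with the robot touching nothing.
It also fails if it takes over 91 s, if anything falls off the work surface, if the arm or the gripper's body presses on something with over 40 N, if the wrist force passes 120 N, or if a joint passes its speed limit or range.

## Working session

There is one attempt and no reset: what is moved stays moved. The work goes in short steps, Python scripts to look and compute and a tool call to move; the robot and the scene stay as the last step left them, time stands still between calls to the robot, and variables do not carry over. Pictures are saved under pics/ and viewed, at most 14 in all, crops included, and the job is handed in when it is done.

Besides the shell and the picture viewer there is one more tool, called after "Emit:" in YAML: its name, and indented under it one key for each argument. send_rows: Moves the arm, as the interface text tells. Its arguments: {"type":"object","properties":{"motion":{"type":"string"},"force":{"type":"number"}},"required":["motion"]}

```bash
mkdir -p pics; ls; python3 - <<'E'
from cell import arm
import cv2,numpy as np
for n in("top","side"):
    p,d=arm.get_image(n); cv2.imwrite(f"pics/{n}0.png",p); np.save(f"pics/{n}0.npy",d)
    m=arm.camera_model(n); print(n,{k:np.round(v,4).tolist() for k,v in m.items()})
print(arm.observe())
E
```

```text
pics
top {'fx': 482.4576, 'fy': 482.4576, 'cx': 277.4694, 'cy': 210.3296, 'D': [-0.0334, 0.0, 0.0, 0.0, 0.0], 'view': [[-0.0036, -1.0, -0.0009, 0.1043], [-0.9874, 0.0037, -0.1581, 0.4812], [0.1581, 0.0003, -0.9874, 0.7801], [0.0, 0.0, 0.0, 1.0]]}
side {'fx': 397.6449, 'fy': 397.6449, 'cx': 271.2284, 'cy': 209.606, 'D': [-0.1189, 0.0, 0.0, 0.0, 0.0], 'view': [[0.8447, -0.5351, 0.0103, -0.3738], [-0.3955, -0.637, -0.6617, 0.2686], [0.3607, 0.5549, -0.7497, 0.6037], [0.0, 0.0, 0.0, 1.0]]}
{'clock': 0.1, 'joints': array([ 1.16240807,  0.43518677,  0.02496405,  1.57401486, -0.01157711,
        1.13403763, -0.07504615]), 'dq': array([ 1.20990443e-04, -1.12043151e-03, -1.40309786e-04, -1.44039983e-03,
       -4.04680870e-04, -1.86983125e-04, -4.04911696e-05]), 'joint_efforts': array([ 1.44441856e-03, -6.69131899e+01,  9.86932889e-01, -3.15148652e+01,
       -6.06999896e-02,  3.73707328e-02,  5.00941667e-06]), 'position': array([ 0.18799321, -0.59565562,  0.29149912]), 'ee_rot': array([-3.10350695e+00, -4.78244648e-01,  5.94690394e-04]), 'force': array([-0.97859215, -0.0673674 ,  0.07341111]), 'ft_torque': array([-0.00833804,  0.04470715, -0.00862803]), 'gripper_force': 0.0, 'width': 1.000012417781626}
```

View pics/top0.png

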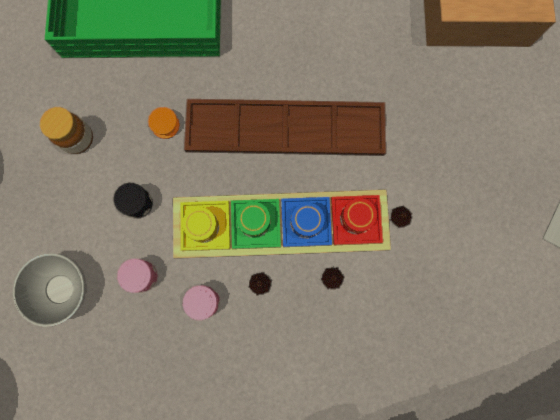

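View pics/side0.png

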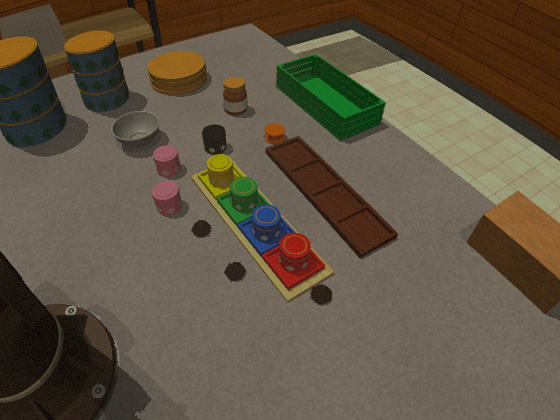

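The top view shows, left to right (pixel columns 200, 255, 308, 360, row about 220), the yellow, green, blue and red tins. The rack is at columns 186–385, rows 98–155. Black and pink look-alike tins stand to the left of the row. The side view agrees. Next I'll measure.

```bash
cat > h.py <<'E'
import cv2,numpy as np
from cell import arm
def world(n,d):
    m=arm.camera_model(n);K=np.array([[m['fx'],0,m['cx']],[0,m['fy'],m['cy']],[0,0,1.]])
    h,w=d.shape;uv=np.stack(np.meshgrid(np.arange(w),np.arange(h)),-1).reshape(-1,1,2).astype(float)
    r=cv2.undistortPoints(uv,K,np.array(m['D'])).reshape(h,w,2)
    c=np.dstack([r*d[...,None],d]);V=np.array(m['view'])
    return (c-V[:3,3])@V[:3,:3]
def ray(n,uv,z):
    m=arm.camera_model(n);K=np.array([[m['fx'],0,m['cx']],[0,m['fy'],m['cy']],[0,0,1.]]);V=np.array(m['view'])
    r=cv2.undistortPoints(np.float64(uv).reshape(-1,1,2),K,np.array(m['D'])).reshape(-1,2)
    D=np.c_[r,np.ones(len(r))]@V[:3,:3];o=-V[:3,:3].T@V[:3,3]
    return o+D*((z-o[2])/D[:,2])[:,None]
def hue(p): return cv2.cvtColor(p,cv2.COLOR_BGR2HSV)
H={'yellow':(22,36),'green':(45,80),'blue':(100,125),'red':(-6,6)}
def tins(n,p,d,z0,z1):
    w=world(n,d);h=hue(p);out={}
    for c,(a,b) in H.items():
        hh=h[...,0].astype(int); hh=np.where(hh>170,hh-180,hh)
        m=(hh>=a)&(hh<=b)&(h[...,1]>120)&(w[...,2]>z0)&(w[...,2]<z1)&(d>0)&(w[...,0]<.75)&(w[...,0]>.3)&(abs(w[...,1])<.45)
        k,l,s,_=cv2.connectedComponentsWithStats(m.astype(np.uint8))
        if k<2: continue
        i=1+s[1:,4].argmax();m=cv2.morphologyEx((l==i).astype(np.uint8),cv2.MORPH_CLOSE,np.ones((9,9)))
        cn=max(cv2.findContours(m,0,1)[0],key=cv2.contourArea)
        zm=np.median(w[l==i][:,2]);(cx,cy),r=cv2.minEnclosingCircle(cn);q=ray(n,[[cx,cy],[cx+r,cy]],zm)
        out[c]=q[0];print(n,c,'px',round(cx),round(cy),'xyz',q[0].round(4),'r',np.linalg.norm(q[1]-q[0]).round(4),'med',np.median(w[l==i],0).round(4),s[i,4])
    return out
E
python3 - <<'E'
from h import *
for n in("top","side"):
    p=cv2.imread(f"pics/{n}0.png");d=np.load(f"pics/{n}0.npy");tins(n,p,d,.054,.072)
    w=world(n,d);h=hue(p);print('table z',np.median(w[(d>0)&(abs(w[...,2])<.01)][:,2]))
    m=((h[...,0]<20)|(h[...,0]>170))&(h[...,1]>90)&(w[...,0]>.5)&(w[...,0]<.72)&(w[...,2]>.004)&(w[...,2]<.03)&(abs(w[...,1]-.1)<.3)
    m=cv2.morphologyEx(m.astype(np.uint8),cv2.MORPH_OPEN,np.ones((3,3)))
    cs=sorted(cv2.findContours(m,0,1)[0],key=cv2.contourArea)
    cn=cs[-1].reshape(-1,2)
    mm=np.zeros_like(m);cv2.drawContours(mm,[cs[-1]],-1,1,-1)
    t=(mm>0)&(w[...,2]>.0125)
    print('rack z rim',np.median(w[t][:,2]))
    q=ray(n,cn,.016)[:,:2]
    (c,s,a)=cv2.minAreaRect((q*1000).astype(np.float32));print('rack',c,s,a,cv2.boxPoints((c,s,a)).round(1).tolist())
    q=w[t][:,:2];print('rim depth rect',cv2.minAreaRect((q*1000).astype(np.float32)))
    # base board
    b=((h[...,0]>18)&(h[...,0]<32)&(h[...,1]>40)&(h[...,1]<200)&(h[...,2]>90)&(w[...,0]<.5)&(w[...,0]>.2)&(abs(w[...,2]-.008)<.006)).astype(np.uint8)
    cn=max(cv2.findContours(b,0,1)[0],key=lambda c:len(c)).reshape(-1,2)
    print('board',cv2.minAreaRect((ray(n,cn,.008)[:,:2]*1000).astype(np.float32)))
E
```

```text
top yellow px 199 224 xyz [0.4561 0.2315 0.0627] r 0.0283 med [0.4558 0.2313 0.0627] 917
top green px 253 218 xyz [0.4646 0.1428 0.0627] r 0.0277 med [0.465  0.1427 0.0627] 769
top blue px 307 218 xyz [0.4639 0.0534 0.0632] r 0.0181 med [0.4646 0.0538 0.0632] 379
top red px 360 214 xyz [ 0.4707 -0.0328  0.0631] r 0.0179 med [ 0.471  -0.0329  0.0631] 367
table z -0.0005180086818326637
rack z rim 0.015207908909500646
rack (638.473876953125, 88.87296295166016) (359.1279296875, 98.4320297241211) 88.77303314208984 [[585.4000244140625, -89.5999984741211], [683.7999877929688, -91.69999694824219], [691.5, 267.29998779296875], [593.0999755859375, 269.3999938964844]]
rim depth rect ((520.2283935546875, 91.20711517333984), (359.7469787597656, 336.47662353515625), 88.7684097290039)
board ((453.73931884765625, 97.31864929199219), (91.514404296875, 380.2342224121094), 2.0194787979125977)
side yellow px 220 164 xyz [0.4541 0.2253 0.0651] r 0.0279 med [0.4543 0.2255 0.0651] 423
side green px 243 187 xyz [0.4624 0.1387 0.0648] r 0.0274 med [0.4617 0.1369 0.0648] 414
side blue px 266 216 xyz [0.4614 0.0496 0.0642] r 0.0268 med [0.4544 0.0399 0.0642] 239
side red px 295 247 xyz [ 0.4665 -0.0386  0.0641] r 0.0282 med [ 0.4626 -0.0452  0.0641] 329
table z 0.0015128739279176913
rack z rim 0.01687999603290559
rack (635.751220703125, 108.00647735595703) (413.7135925292969, 104.67960357666016) 88.55170440673828 [[578.2000122070312, -97.5], [682.7999877929688, -100.0999984741211], [693.2999877929688, 313.5], [588.7000122070312, 316.1000061035156]]
rim depth rect ((525.402587890625, -94.66259765625), (796.4375, 261.0434875488281), 58.12452697753906)
board ((446.4588928222656, 98.29562377929688), (85.67450714111328, 387.0973205566406), 3.4355804920196533)
```

Emit:
send_rows:
  motion: "0 0.0134 0.0412 0 0 0 3.6; 0 0.0134 0.0412 0 0 0 3.6; 0 0.0134 0.0412 0 0 0 3.6; 0 0.0134 0.0412 0 0 0 3.6; 0 0.0134 0.0412 0 0 0 3.6"
  force: 20

```text
clock: 0.72
position: [0.2553, -0.3885, 0.292]
ee_rot: [-2.991, -0.961, 0.0]
force: [0.2, -0.0, 0.4]
width: 0.999
gripper_force: 0.0
```

Emit:
send_rows:
  motion: "0 0.0134 0.0412 0 0 0 3.6; 0 0.0134 0.0412 0 0 0 3.6; 0 0.0134 0.0412 0 0 0 3.6; 0 0.0134 0.0412 0 0 0 3.6; 0 0.0134 0.0412 0 0 0 3.6"

```text
clock: 1.35
position: [0.3222, -0.1826, 0.2922]
ee_rot: [2.804, 1.417, -0.0]
force: [0.3, -0.7, 0.1]
width: 1.003
gripper_force: 0.0
```

Emit:
send_rows:
  motion: "0 0.0134 0.0412 0 0 0 3.6; 0 0.0134 0.0412 0 0 0 3.6; 0 0.0134 0.0412 0 0 0 3.6; 0 0.0134 0.0412 0 0 0 3.6; 0 0.0134 0.0412 0 0 0 3.6"

```text
clock: 1.98
position: [0.3892, 0.0232, 0.2922]
ee_rot: [2.548, 1.838, -0.0]
force: [1.3, -1.2, 0.0]
width: 1.002
gripper_force: 0.0
```

Emit:
send_rows:
  motion: "0 0.0134 0.0412 0 0 0 3.6; 0 0.0134 0.0412 0 0 0 3.6; 0 0.0134 0.0412 0 0 0 3.6; 0 0.0134 0.0412 0 0 0 3.6; 0 0 0 0 0 0 0"

```text
clock: 2.6
position: [0.4427, 0.1899, 0.292]
ee_rot: [-2.292, -2.145, -0.002]
force: [0.3, -0.6, -0.2]
width: 0.997
gripper_force: 0.0
```

Emit:
send_rows:
  motion: "0 0.006 0.0195 -0.02 0 0 1.9; 0 0.006 0.0195 -0.03 0 0 1.9; 0 0 0 -0.04 0 0 0; 0 0 0 -0.032 0 0 0; 0 0 0 0 0 0 0"

```text
clock: 3.22
position: [0.4534, 0.2239, 0.1683]
ee_rot: [-2.227, -2.214, 0.008]
force: [0.1, -0.4, -0.4]
width: 1.0
gripper_force: 0.0
```

```bash
python3 - <<'E'
from h import *
print(arm.observe()['position'])
a,_=arm.get_image("top");b,_=arm.get_image("side")
cv2.imwrite("pics/c1.png",np.hstack([cv2.resize(a[120:320,100:300],(400,400)),cv2.resize(b[80:280,120:320],(400,400))]))
E
```

```text
[0.45342959 0.22389138 0.16833715]
```

View pics/c1.png

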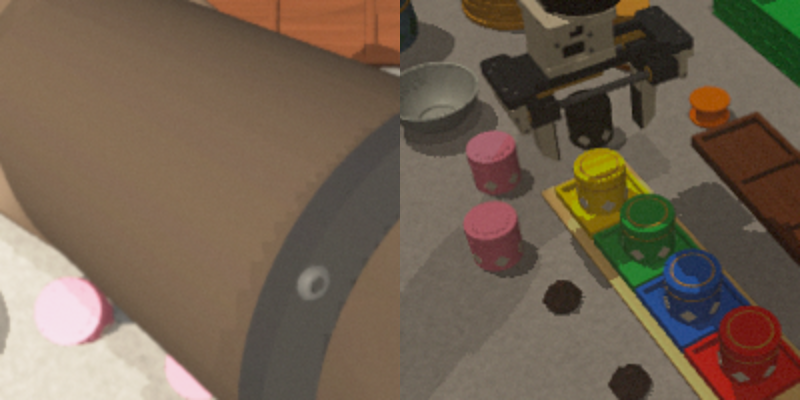

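The side crop shows the open gripper above the yellow tin, fingertips at crop pixels about (550,155) and (640,125). I'll compare that with the arm's reported pose.

```bash
python3 - <<'E'
from h import *
print(ray("side",[[195,157],[240,142.5],[217.5,150]],.102))
m=arm.camera_model("side");K=np.array([[m['fx'],0,m['cx']],[0,m['fy'],m['cy']],[0,0,1.]]);V=np.array(m['view'])
P=np.array([[.4534,.2239,.102]]);print(cv2.projectPoints(P,cv2.Rodrigues(V[:3,:3])[0],V[:3,3],K,np.array(m['D']))[0])
E
```

```text
[[0.40505996 0.23198664 0.102     ]
 [0.50530754 0.22387782 0.102     ]
 [0.45391231 0.22719304 0.102     ]]
[[[218.00594682 150.96208182]]]
```

Emit:
send_rows:
  motion: "0 0.001 0.003 -0.03 0 0 0; 0 0 0 -0.03 0 0 0; 0 0 0 -0.0145 0 0 0; 0 0 0 0 0 0 0; 1 0 0 0 0 0 0"
  force: 25

```text
clock: 3.95
position: [0.4564, 0.2292, 0.097]
ee_rot: [2.227, 2.215, 0.003]
force: [-0.1, 0.3, 0.8]
width: 0.937
gripper_force: 0.0
```

Emit:
send_rows:
  motion: "1 0 0 0 0 0 0; 1 0 0 0 0 0 0; 1 0 0 0 0 0 0; 1 0 0 0 0 0 0"

```text
clock: 4.45
position: [0.4558, 0.2288, 0.0959]
ee_rot: [2.227, 2.216, 0.0]
force: [0.6, -0.1, 3.3]
width: 0.602
gripper_force: 25.0
```

Emit:
send_rows:
  motion: "1 0 0 0.02 0 0 0; 1 0 0 0.04 0 0 0; 1 0 0 0.03 0 0 0; 1 0.0126 -0.0194 0 0 0 0; 1 0.0256 -0.0394 0 0 0 0"

```text
clock: 5.08
position: [0.4935, 0.1712, 0.1863]
ee_rot: [-2.222, -2.22, -0.002]
force: [1.1, -0.2, -1.3]
width: 0.603
gripper_force: 25.0
```

Emit:
send_rows:
  motion: "1 0.0282 -0.0432 0 0 0 0; 1 0.0282 -0.0432 0 0 0 0; 1 0.0282 -0.0432 0 0 0 0; 1 0.0282 -0.0432 0 0 0 0; 1 0.0182 -0.0282 0 0 0 0"

```text
clock: 5.7
position: [0.6256, -0.0342, 0.185]
ee_rot: [2.23, 2.213, -0.002]
force: [0.3, 0.7, -2.4]
width: 0.603
gripper_force: 25.0
```

Emit:
send_rows:
  motion: "1 0.0092 -0.0142 0 0 0 0; 1 0 0 0 0 0 0; 1 0 0 0 0 0 0"

```text
clock: 6.08
position: [0.6334, -0.043, 0.1858]
ee_rot: [-2.223, -2.218, -0.001]
force: [-1.0, -0.2, -1.9]
width: 0.602
gripper_force: 25.0
```

```bash
python3 - <<'E'
from h import *
print(arm.observe()['position'],arm.observe()['ee_rot'])
b,_=arm.get_image("side");cv2.imwrite("pics/c2.png",cv2.resize(b[80:380,160:460],(600,600)))
E
```

```text
[ 0.63336005 -0.04301115  0.18577406] [-2.22335588e+00 -2.21787795e+00 -5.60855358e-04]
```

View pics/c2.png

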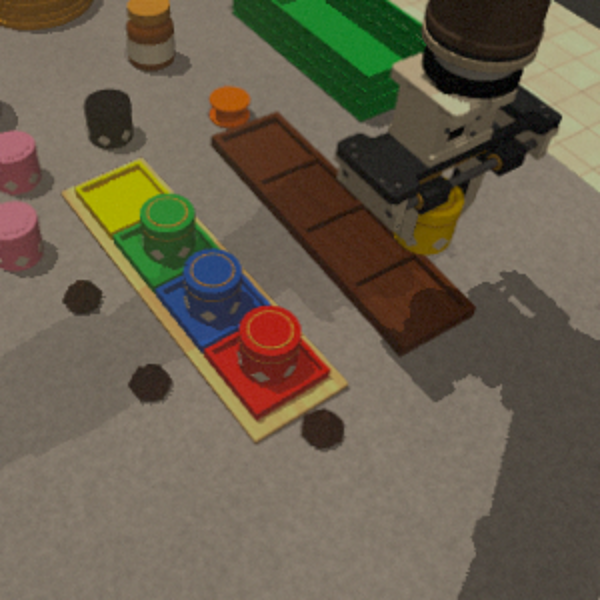

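The side crop shows the yellow tin held upright above the rack. The right-hand well is centred at about crop pixel (413,300), and its tray is empty. I'll check the well position from this view.

```bash
python3 - <<'E'
from h import *
c=np.array([[400,350],[473,308],[357,283],[413,258],[212,140],[277,113]])/2+[160,80]
print(ray("side",c,.016).round(4), ray("side",c[:4],.016).mean(0))
E
```

```text
[[ 0.5835 -0.0927  0.016 ]
 [ 0.6797 -0.0934  0.016 ]
 [ 0.6006 -0.0057  0.016 ]
 [ 0.6724 -0.0103  0.016 ]
 [ 0.593   0.2612  0.016 ]
 [ 0.6895  0.2631  0.016 ]] [ 0.63407112 -0.05054397  0.016     ]
```

Emit:
send_rows:
  motion: "1 0.001 -0.002 -0.03 0 0 0; 1 0 0 -0.035 0 0 0; 1 0 0 -0.022 0 0 0; 1 0 0 -0.006 0 0 0; 1 0 0 0 0 0 0"

```text
clock: 6.75
position: [0.6351, -0.0463, 0.0932]
ee_rot: [-2.226, -2.217, -0.001]
force: [-0.1, 0.3, -1.8]
width: 0.6
gripper_force: 25.0
```

Emit:
send_rows:
  motion: "1 0 0 0 0 0 0; 1 0 0 0 0 0 0"

```text
clock: 7.0
position: [0.6356, -0.0472, 0.0937]
ee_rot: [2.226, 2.215, 0.002]
force: [-0.3, -0.1, -1.5]
width: 0.6
gripper_force: 25.0
```

Emit:
send_rows:
  motion: "1 0 0 -0.002 0 0 0; 1 0 0 0 0 0 0; 0 0 0 0 0 0 0; 0 0 0 0 0 0 0; 0 0 0 0 0 0 0"

```text
clock: 7.62
position: [0.6351, -0.0472, 0.0907]
ee_rot: [-2.227, -2.216, -0.0]
force: [-0.8, -0.5, 0.4]
width: 0.877
gripper_force: 0.0
```

Emit:
send_rows:
  motion: "0 0 0 0 0 0 0; 0 0 0 0.03 0 0 0; 0 0 0 0.04 0 0 0; 0 -0.014 0.016 0.02 0 0 0; 0 -0.032 0.035 0 0 0 0"

```text
clock: 8.25
position: [0.5906, 0.003, 0.1825]
ee_rot: [2.229, 2.21, 0.005]
force: [0.5, 1.6, -0.4]
width: 1.0
gripper_force: 0.0
```

Emit:
send_rows:
  motion: "0 -0.035 0.038 0 0 0 0; 0 -0.035 0.038 0 0 0 0; 0 -0.035 0.038 0 0 0 0; 0 -0.021 0.023 0 0 0 0; 0 0 0 0 0 0 0"

```text
clock: 8.88
position: [0.4616, 0.1428, 0.1812]
ee_rot: [-2.222, -2.221, -0.001]
force: [0.5, 0.4, 0.4]
width: 0.998
gripper_force: 0.0
```

```bash
python3 - <<'E'
from h import *
print(arm.observe()['position'],arm.observe()['ee_rot'])
b,d=arm.get_image("side");cv2.imwrite("pics/c3.png",cv2.resize(b[80:380,160:460],(600,600)))
tins("side",b,d,.046,.072)
E
```

```text
[0.46155141 0.14283278 0.18117117] [-2.22184240e+00 -2.22094227e+00 -5.91637306e-04]
side yellow px 368 215 xyz [ 0.6308 -0.0484  0.0597] r 0.0288 med [ 0.6309 -0.0483  0.0597] 559
side green px 244 188 xyz [0.4612 0.1345 0.0648] r 0.028 med [0.4618 0.1356 0.0648] 437
side blue px 266 216 xyz [0.4611 0.0496 0.064 ] r 0.0268 med [0.4536 0.0387 0.064 ] 250
side red px 295 247 xyz [ 0.466  -0.0396  0.0646] r 0.0286 med [ 0.4662 -0.0389  0.0646] 642
```

View pics/c3.png

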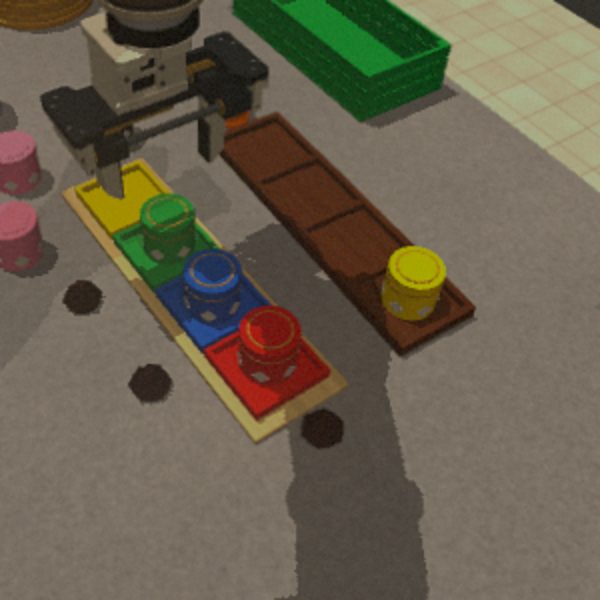

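The yellow tin stands upright inside the right-hand well, at crop pixel (415,283). The gripper is above the green tin. Next I'll grasp the green tin and carry it.

Emit:
send_rows:
  motion: "0 0.001 -0.002 -0.03 0 0 0; 0 0 0 -0.035 0 0 0; 0 0 0 -0.021 0 0 0; 0 0 0 0 0 0 0; 1 0 0 0 0 0 0"

```text
clock: 9.55
position: [0.4649, 0.1386, 0.0954]
ee_rot: [2.228, 2.215, 0.001]
force: [0.1, -0.5, -0.2]
width: 0.933
gripper_force: 0.0
```

Emit:
send_rows:
  motion: "1 0 0 0 0 0 0; 1 0 0 0 0 0 0; 1 0 0 0 0 0 0; 1 0 0 0 0 0 0"

```text
clock: 10.05
position: [0.4643, 0.1388, 0.0951]
ee_rot: [2.227, 2.216, 0.001]
force: [-1.3, -1.7, 4.3]
width: 0.602
gripper_force: 25.0
```

Emit:
send_rows:
  motion: "1 0 0 0.02 0 0 0; 1 0 0 0.04 0 0 0; 1 0 0 0.03 0 0 0; 1 0.0175 -0.01 0 0 0 0; 1 0.034 -0.019 0 0 0 0"

```text
clock: 10.68
position: [0.5159, 0.1093, 0.1842]
ee_rot: [2.225, 2.218, -0.001]
force: [0.5, -0.1, -1.4]
width: 0.603
gripper_force: 25.0
```

Emit:
send_rows:
  motion: "1 0.04 -0.022 0 0 0 0; 1 0.04 -0.022 0 0 0 0; 1 0.028 -0.016 0 0 0 0; 1 0.012 -0.007 0 0 0 0; 1 0 0 0 0 0 0"

```text
clock: 11.3
position: [0.6355, 0.0422, 0.1834]
ee_rot: [-2.227, -2.214, 0.002]
force: [0.0, 1.4, -0.9]
width: 0.603
gripper_force: 25.0
```

Emit:
send_rows:
  motion: "1 0 0 -0.03 0 0 0; 1 0 0 -0.035 0 0 0; 1 0 0 -0.02 0 0 0; 1 0 0 -0.005 0 0 0; 1 0 0 0 0 0 0"

```text
clock: 11.92
position: [0.6358, 0.0433, 0.0953]
ee_rot: [2.226, 2.216, 0.001]
force: [0.1, -0.0, -1.4]
width: 0.601
gripper_force: 25.0
```

Emit:
send_rows:
  motion: "1 0 0 -0.003 0 0 0; 1 0 0 0 0 0 0"

```text
clock: 12.18
position: [0.6359, 0.0428, 0.0924]
ee_rot: [2.227, 2.215, 0.001]
force: [-0.8, 0.2, -0.5]
width: 0.597
gripper_force: 25.0
```

Emit:
send_rows:
  motion: "1 0 0 -0.0015 0 0 0; 1 0 0 0 0 0 0; 0 0 0 0 0 0 0; 0 0 0 0 0 0 0; 0 0 0 0 0 0 0"

```text
clock: 12.8
position: [0.6357, 0.0428, 0.0904]
ee_rot: [2.227, 2.216, 0.0]
force: [0.2, 0.1, -0.6]
width: 0.879
gripper_force: 0.0
```

Emit:
send_rows:
  motion: "0 0 0 0 0 0 0; 0 0 0 0.03 0 0 0; 0 0 0 0.04 0 0 0; 0 -0.017 0.001 0.02 0 0 0; 0 -0.034 0.002 0 0 0 0"

```text
clock: 13.42
position: [0.5858, 0.0462, 0.1821]
ee_rot: [2.226, 2.213, 0.006]
force: [-0.6, 1.1, -0.8]
width: 0.999
gripper_force: 0.0
```

Emit:
send_rows:
  motion: "0 -0.04 0.001 0 0 0 0; 0 -0.04 0.001 0 0 0 0; 0 -0.028 0.002 0 0 0 0; 0 -0.014 0.001 0 0 0 0; 0 0 0 0 0 0 0"

```text
clock: 14.05
position: [0.4626, 0.0508, 0.1805]
ee_rot: [2.226, 2.216, 0.0]
force: [1.3, -0.5, -0.7]
width: 0.995
gripper_force: 0.0
```

```bash
python3 - <<'E'
from h import *
print(arm.observe()['position'],arm.observe()['ee_rot'])
b,d=arm.get_image("side");cv2.imwrite("pics/c4.png",cv2.resize(b[80:380,160:460],(600,600)))
tins("side",b,d,.046,.072)
E
```

```text
[0.46264495 0.05075711 0.18051495] [2.22614569e+00 2.21580576e+00 3.08479412e-04]
side yellow px 368 216 xyz [ 0.6299 -0.049   0.0596] r 0.0289 med [ 0.6316 -0.048   0.0596] 553
side green px 339 186 xyz [0.6328 0.0427 0.0597] r 0.0276 med [0.6311 0.041  0.0597] 409
side blue px 266 216 xyz [0.4601 0.0492 0.064 ] r 0.0275 med [0.4537 0.0389 0.064 ] 252
side red px 295 248 xyz [ 0.4653 -0.0399  0.0647] r 0.0286 med [ 0.4662 -0.0387  0.0647] 647
```

View pics/c4.png

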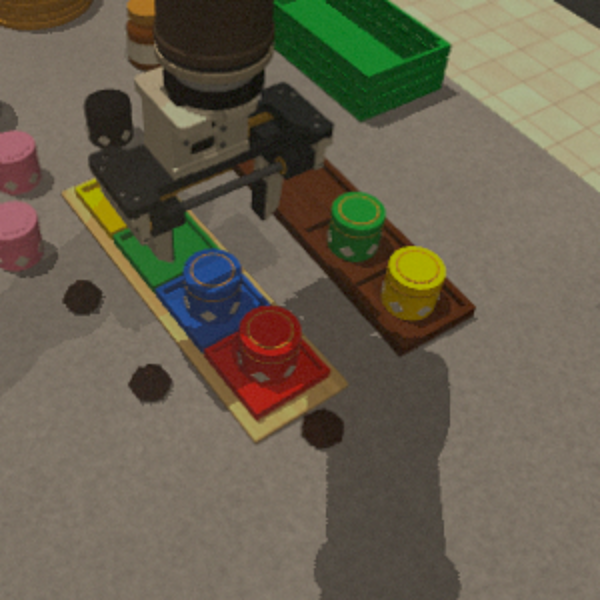

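The green tin, at crop pixel (357,227), stands upright in its own well next to the yellow. The gripper is above the blue tin.

Emit:
send_rows:
  motion: "0 0 0 -0.03 0 0 0; 0 0 0 -0.035 0 0 0; 0 0 0 -0.0205 0 0 0; 0 0 0 0 0 0 0; 1 0 0 0 0 0 0"

```text
clock: 14.72
position: [0.4637, 0.0511, 0.0953]
ee_rot: [2.227, 2.216, 0.002]
force: [0.6, -0.6, 0.4]
width: 0.937
gripper_force: 0.0
```

Emit:
send_rows:
  motion: "1 0 0 0 0 0 0; 1 0 0 0 0 0 0; 1 0 0 0 0 0 0; 1 0 0 0 0 0 0"

```text
clock: 15.22
position: [0.4628, 0.0507, 0.0951]
ee_rot: [2.227, 2.215, 0.001]
force: [-0.7, -0.1, 4.2]
width: 0.603
gripper_force: 25.0
```

Emit:
send_rows:
  motion: "1 0 0 0.02 0 0 0; 1 0 0 0.04 0 0 0; 1 0 0 0.03 0 0 0; 1 0.0175 0.008 0 0 0 0; 1 0.034 0.0155 0 0 0 0"

```text
clock: 15.85
position: [0.5139, 0.0734, 0.185]
ee_rot: [2.227, 2.214, -0.002]
force: [1.2, 0.9, -1.7]
width: 0.6
gripper_force: 25.0
```

Emit:
send_rows:
  motion: "1 0.041 0.0185 0 0 0 0; 1 0.041 0.0185 0 0 0 0; 1 0.029 0.0135 0 0 0 0; 1 0.013 0.006 0 0 0 0; 1 0 0 0 0 0 0"

```text
clock: 16.48
position: [0.6379, 0.131, 0.1842]
ee_rot: [-2.226, -2.216, 0.001]
force: [-0.1, -0.9, -2.3]
width: 0.599
gripper_force: 25.0
```

Emit:
send_rows:
  motion: "1 0 0 -0.03 0 0 0; 1 0 0 -0.035 0 0 0; 1 0 0 -0.02 0 0 0; 1 0 0 -0.005 0 0 0; 1 0 0 0 0 0 0"

```text
clock: 17.1
position: [0.6383, 0.1308, 0.0954]
ee_rot: [2.227, 2.216, 0.001]
force: [0.6, 0.8, -1.7]
width: 0.598
gripper_force: 25.0
```

Emit:
send_rows:
  motion: "1 0 0 -0.003 0 0 0; 1 0 0 0 0 0 0"

```text
clock: 17.35
position: [0.6384, 0.1308, 0.0923]
ee_rot: [2.227, 2.215, 0.001]
force: [0.1, -0.1, -1.6]
width: 0.598
gripper_force: 25.0
```

Emit:
send_rows:
  motion: "1 0 0 -0.0015 0 0 0; 1 0 0 0 0 0 0; 0 0 0 0 0 0 0; 0 0 0 0 0 0 0; 0 0 0 0 0 0 0"

```text
clock: 17.98
position: [0.6382, 0.1309, 0.0904]
ee_rot: [2.227, 2.216, 0.0]
force: [0.1, -1.5, -0.7]
width: 0.879
gripper_force: 0.0
```

Emit:
send_rows:
  motion: "0 0 0 0 0 0 0; 0 0 0 0.03 0 0 0; 0 0 0 0.04 0 0 0; 0 -0.014 -0.014 0.02 0 0 0; 0 -0.031 -0.031 0 0 0 0"

```text
clock: 18.6
position: [0.5942, 0.0874, 0.1823]
ee_rot: [2.224, 2.217, 0.007]
force: [0.3, -1.2, -0.8]
width: 1.002
gripper_force: 0.0
```

Emit:
send_rows:
  motion: "0 -0.036 -0.036 0 0 0 0; 0 -0.036 -0.036 0 0 0 0; 0 -0.034 -0.033 0 0 0 0; 0 -0.0185 -0.018 0 0 0 0; 0 0 0 0 0 0 0"

```text
clock: 19.23
position: [0.4673, -0.039, 0.1803]
ee_rot: [2.23, 2.213, -0.003]
force: [-0.1, 0.5, 0.1]
width: 0.996
gripper_force: 0.0
```

```bash
python3 - <<'E'
from h import *
print(arm.observe()['position'],arm.observe()['ee_rot'])
b,d=arm.get_image("side");cv2.imwrite("pics/c5.png",cv2.resize(b[80:380,160:460],(600,600)))
tins("side",b,d,.046,.072)
E
```

```text
[ 0.46734614 -0.03897258  0.18028392] [ 2.22955825  2.2125729  -0.00252564]
side yellow px 368 216 xyz [ 0.6296 -0.0494  0.0596] r 0.0289 med [ 0.6312 -0.048   0.0596] 557
side red px 295 248 xyz [ 0.4654 -0.0399  0.0647] r 0.0285 med [ 0.4662 -0.0389  0.0647] 639
```

View pics/c5.png

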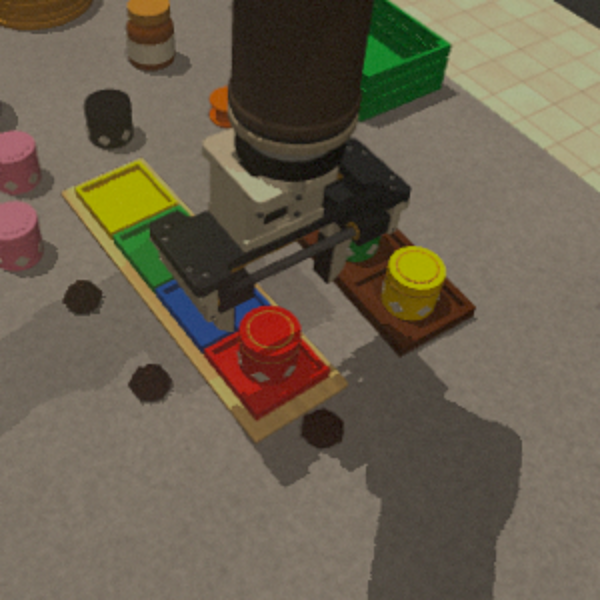

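The gripper is above the red tin, which is at crop pixel (270,340). The arm hides the blue tin's well. Next I'll grasp the red tin.

Emit:
send_rows:
  motion: "0 0.001 0.001 -0.03 0 0 0; 0 0 0 -0.035 0 0 0; 0 0 0 -0.0205 0 0 0; 0 0 0 0 0 0 0; 1 0 0 0 0 0 0"

```text
clock: 19.9
position: [0.4706, -0.0354, 0.0954]
ee_rot: [2.226, 2.217, 0.002]
force: [0.8, -0.2, 0.5]
width: 0.934
gripper_force: 0.0
```

Emit:
send_rows:
  motion: "1 0 0 0 0 0 0; 1 0 0 0 0 0 0; 1 0 0 0 0 0 0; 1 0 0 0 0 0 0"

```text
clock: 20.4
position: [0.4698, -0.0363, 0.0951]
ee_rot: [2.227, 2.215, 0.0]
force: [-1.8, -0.9, 4.2]
width: 0.603
gripper_force: 25.0
```

Emit:
send_rows:
  motion: "1 0 0 0.02 0 0 0; 1 0 0 0.04 0 0 0; 1 0 0 0.03 0 0 0; 1 0.012 0.018 0 0 0 0; 1 0.025 0.037 0 0 0 0"

```text
clock: 21.02
position: [0.5065, 0.0171, 0.1849]
ee_rot: [2.23, 2.211, -0.003]
force: [1.5, 0.5, -1.7]
width: 0.603
gripper_force: 25.0
```

Emit:
send_rows:
  motion: "1 0.028 0.042 0 0 0 0; 1 0.028 0.042 0 0 0 0; 1 0.028 0.042 0 0 0 0; 1 0.026 0.039 0 0 0 0; 1 0.016 0.0235 0 0 0 0"

```text
clock: 21.65
position: [0.633, 0.2097, 0.1842]
ee_rot: [-2.224, -2.217, -0.0]
force: [0.2, -0.4, -1.4]
width: 0.603
gripper_force: 25.0
```

Emit:
send_rows:
  motion: "1 0.008 0.0115 0 0 0 0; 1 0 0 0 0 0 0; 1 0 0 0 0 0 0"

```text
clock: 22.02
position: [0.6403, 0.2171, 0.1845]
ee_rot: [2.228, 2.214, -0.002]
force: [-0.2, -0.7, -1.8]
width: 0.602
gripper_force: 25.0
```

Emit:
send_rows:
  motion: "1 0 0 -0.03 0 0 0; 1 0 0 -0.035 0 0 0; 1 0 0 -0.02 0 0 0; 1 0 0 -0.005 0 0 0; 1 0 0 0 0 0 0"

```text
clock: 22.65
position: [0.6409, 0.2188, 0.0954]
ee_rot: [2.227, 2.215, 0.001]
force: [-0.1, 0.7, -0.6]
width: 0.602
gripper_force: 25.0
```

Emit:
send_rows:
  motion: "1 0 0 -0.003 0 0 0; 1 0 0 0 0 0 0"

```text
clock: 22.9
position: [0.6409, 0.2189, 0.0924]
ee_rot: [2.227, 2.216, 0.001]
force: [0.3, -0.4, -1.3]
width: 0.602
gripper_force: 25.0
```

Release, rise, and move back out of both views.

Emit:
send_rows:
  motion: "1 0 0 -0.0015 0 0 0; 1 0 0 0 0 0 0; 0 0 0 0 0 0 0; 0 0 0 0 0 0 0; 0 0 0 0 0 0 0"

```text
clock: 23.52
position: [0.6407, 0.2189, 0.0904]
ee_rot: [2.227, 2.216, 0.0]
force: [0.5, -0.4, -0.8]
width: 0.881
gripper_force: 0.0
```

Emit:
send_rows:
  motion: "0 0 0 0 0 0 0; 0 0 0 0.03 0 0 0; 0 0 0 0.04 0 0 0; 0 0 0 0.04 0 0 0; 0 -0.03 -0.03 0.03 0 0 0"

```text
clock: 24.15
position: [0.6114, 0.191, 0.2322]
ee_rot: [-2.225, -2.218, -0.006]
force: [-0.5, -0.7, 0.8]
width: 0.999
gripper_force: 0.0
```

Emit:
send_rows:
  motion: "0 -0.02 -0.045 0 0 0 0; 0 -0.02 -0.045 0 0 0 0; 0 -0.02 -0.045 0 0 0 0; 0 -0.02 -0.045 0 0 0 0; 0 -0.02 -0.045 0 0 0 0"

```text
clock: 24.78
position: [0.5099, -0.0377, 0.2304]
ee_rot: [2.227, 2.215, 0.0]
force: [0.3, -0.7, 0.3]
width: 1.004
gripper_force: 0.0
```

Emit:
send_rows:
  motion: "0 -0.015 -0.045 0 0 0 0; 0 -0.015 -0.045 0 0 0 0; 0 -0.015 -0.045 0 0 0 0; 0 -0.015 -0.045 0 0 0 0; 0 -0.015 -0.045 0 0 0 0"

```text
clock: 25.4
position: [0.4351, -0.2626, 0.2305]
ee_rot: [2.226, 2.216, 0.0]
force: [1.2, -0.7, -0.4]
width: 1.003
gripper_force: 0.0
```

Emit:
send_rows:
  motion: "0 0 -0.03 0 0 0 0; 0 0 -0.03 0 0 0 0; 0 0 0 0 0 0 0; 0 0 0 0 0 0 0; 0 0 0 0 0 0 0"

```text
clock: 26.02
position: [0.4359, -0.3201, 0.2304]
ee_rot: [-2.225, -2.218, -0.0]
force: [-0.2, 0.6, 1.2]
width: 1.001
gripper_force: 0.0
```

```bash
python3 - <<'E'
from h import *
print(arm.observe()['position'],arm.observe()['force'])
a,da=arm.get_image("top");b,d=arm.get_image("side");cv2.imwrite("pics/c6.png",np.hstack([cv2.resize(a[60:260,140:420],(448,320)),b[80:400,130:480]]))
tins("top",a,da,.046,.072);tins("side",b,d,.046,.072)
E
```

```text
[ 0.43589305 -0.32008499  0.23039921] [-0.21149866  0.57157259  1.17542029]
top yellow px 362 120 xyz [ 0.6344 -0.0431  0.0576] r 0.0288 med [ 0.6346 -0.0434  0.0576] 849
top green px 309 120 xyz [0.6344 0.0474 0.0578] r 0.0285 med [0.6346 0.0476 0.0578] 721
top blue px 259 117 xyz [0.6396 0.1335 0.0582] r 0.0178 med [0.6397 0.1335 0.0582] 338
top red px 208 118 xyz [0.64   0.2216 0.057 ] r 0.0286 med [0.6355 0.2194 0.057 ] 366
side yellow px 368 215 xyz [ 0.6303 -0.0491  0.0596] r 0.029 med [ 0.6311 -0.0484  0.0596] 559
side green px 339 186 xyz [0.6317 0.0419 0.0597] r 0.0277 med [0.6311 0.0413 0.0597] 413
side blue px 315 162 xyz [0.6343 0.1276 0.0599] r 0.0271 med [0.6334 0.1262 0.0599] 334
side red px 293 140 xyz [0.6363 0.214  0.0601] r 0.0278 med [0.6357 0.2146 0.0601] 298
```

View pics/c6.png

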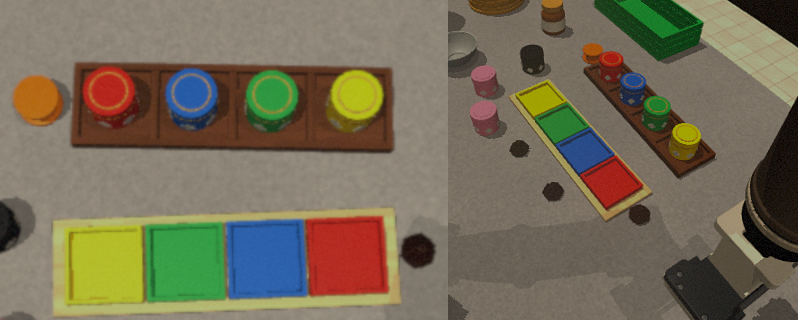

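Both views show red, blue, green and yellow from left to right (top crop columns 109, 192, 271, 355). Each tin stands upright in its own well with its lid at 58 mm, which is the well floor plus the tin height. The robot is clear of everything.

```bash
python3 -c "
from cell import arm
print(arm.sign_off())"
```

```text
the job is handed in; nothing more can be done
None
```

All four tins stand upright in the rack in reverse order (left to right: red, blue, green, yellow), let go with the robot clear of them, and the job was handed in at about 26 s of the 91 s allowed.

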